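Seat the brown lens on the lens clock for a reading

ROBOT

A 7-joint arm with a two-finger parallel gripper is mounted at the origin on the work surface. World frame = base frame: x ahead of the robot, y to its left, z up, the work surface at z = 0. Lengths are in m, angles in rad, forces in N, time in s.
With the tool pointing down it reaches from about 0.4 to 0.85 m from the base axis. Payload 4.5 kg.
Tool frame: the origin (TCP) lies midway between the tips of the shut fingers; the grasp point (between the pads) lies 19 mm behind it; z points along the fingers, y is the line along which they close (so a half turn about z gives the same grasp; the last joint's range is limited). The gripper opens to 88 mm and grips with 3 to 60 N. Pads are 18 mm wide; open, the fingers measure 123 mm over their backs; the gripper's body (75 mm by 187 mm) begins 45 mm behind the grasp point.
Start: joints at [-1.142, 0.689, -0.195, 1.565, 0.157, 0.902, -0.215], TCP at [0.24, 0.577, 0.239] pointing down, gripper open.
Joint ranges: [-3.01, 3.01], [-0.46, 2.08], [-1.47, 1.51], [0.13, 2.56], [-1, 4.14], [0.04, 2.09], [-2.66, 2.66]. Speed limits (rad/s): [2.57, 2.57, 3.14, 3.14, 3.14, 3.14, 3.14].

INTERFACE

Orientations are given as a unit quaternion [x, y, z, w].
In Python, from plant import r gives the robot as it stands.
- The arm moves only by the tool move_arm, never from a script. Its argument "targets" is a list that holds one entry, the list of rows, each a list of 7 numbers: the opening, from 0 (shut) to 1 (fully open), then the shift along the tool's x, y, z in mm, then the turn, a rotation vector about the tool's x, y, z in degrees. In form: [[[claw, dx, dy, dz, ax, ay, az], ...]]. A call has 1 to 10 rows; each row is the pose to reach, as a shift and turn from the pose commanded when the call began, along the tool's axes at that moment; what a row does not reach only later rows make up. A row lasts 1/8 s, in which the tool goes at most 62.5 mm and 10.7 degrees, less where a joint would pass 70% of its speed; a pose out of reach is approached as far as the arm can. A call with a gripper value outside its range is refused whole. The fingers move at their own pace and stop on an object; "newtons" is the grip in N (left out, the last holds). Time passes only in rows, so rows that repeat a pose let the fingers close. It gives the time, the measured TCP pose, the force, the opening and the grip force at its end, in the units of the state.
- r.get_state(): the state, without advancing time (a new reading comes with each control period).
- r.snapshot(name): name is "scene" or "top" or "wrist"; returns the picture (480x640x3 uint8, red, green, blue); there is no depth.
- r.camera_info(name): a dict with "fx", "fy", "cx", "cy" (pixels), "R" (3x3) and "t" (3): a world point X has camera coordinates R X + t. Camera axes: x right, y down, z forward; pixel columns grow to the right and rows downward; lengths in m; the calibration is good to about 2 mm. A picture is of the moment at which its call begins: read the wrist's pose just before it. camera_info takes no time and is no camera call; for the wrist camera it gives the pose at the moment of the call.
- r.finish_job(): hands the job in; it is judged then, once.
The state is a dict: "clock": time; "q": joint angles; "qd": joint speeds; "joint_torque": joint torques, N m; "tool_pos": TCP position; "eef_rot": TCP orientation; "contact_force": force on the tool from outside, world axes, zero at the start; "moment": the same for the moment, N m; "opening": opening from 0.0 (shut) to 1.0 (fully open); "finger_force": force on a finger pad.
Only numpy, scipy, OpenCV 4.12 (cv2) and the standard library are available. Lean on these libraries where they do the work, as an engineer would, in place of code of your own. Each camera call takes 0.05 s, during which the arm holds its last target. There are 200 camera calls.

TASK

Take the reading on the smoky brown lens that lies on the aluminium lens clock: with the fingertips, press it down lightly at its middle until it sits flat on the clock's seat ring, keep it down for at least one second, then let it come up again and draw the hand clear. The lens stays lying centred on the clock: do not slide it, tip it off or lift it. Touch neither the clock itself nor the other things: the black clock with its clear lens, the other brown lens, the frame, the screwdriver, the jar and the spray bottle stay as they are.

Things in the scene. Friction and masses are not known exactly. Their poses are not given: they have to be found in the camera images.
- clock: The cast aluminium bench lens clock (dial gauge for lens curves), fixed. Foot 90 x 76 x 12 mm; on it an upright round dial case 58 mm across, 23 mm deep, its white dial facing the clock's own -x; on top a round seat with a steel rim, 52 mm outside, 44 mm inside, 106 mm above the bench. Origin: centre of the foot's underside, under the seat's axis.
- clock_seat (a point): Centre of the aluminium clock's seat, in the plane of the steel rim, 106 mm above the bench, on the plunger's axis. A lens seated flat has its underside at this height and the top of its middle 4 mm above it; the rim stops it rigidly there, so the force then climbs quickly.
- clock_plunger (a joint): The aluminium clock's sprung steel plunger, 7 mm across, in the middle of the seat; metres pressed in. 0 = fully up, tip 4 mm above the rim; 0.004 = flush with the rim, where a lens sitting flat holds it. The spring pushes up with about 1 N at 0 and 2.5 N at 0.004, so the lens's own weight does not press it in. A red needle turns with it.
- brown_lens: The smoky brown lens to press: loose, round, 66 mm across, about 26 g, 2 mm thick at the edge, 4 mm at the middle, flat below, slightly domed on top. It rests on the clock's raised plunger, centred on the seat within about 3 mm, level or tipped up to 0.17 rad with one side on the rim; the top of its middle is then about 114 mm above the bench. Origin: centre of its underside.
- black_clock: A second clock of the same shape and size with a black casting and brass bezel, fixed, carrying the clear lens. Leave alone. Origin as for the aluminium one.
- clear_lens: Clear lens, same size as the brown one, resting on the black clock's plunger. Leave alone. Origin: centre of its underside.
- second_lens: The other smoky brown lens of the pair, same size, lying on the green felt pad (8 mm high). Leave alone. Origin: centre of its underside.
- frame: Empty metal spectacle frame lying on the bench with its sides folded, about 140 x 46 x 12 mm, long side along its y. Leave alone.
- screwdriver: Brass eyewire screwdriver, 112 mm long, 11 mm thick, lying along its x axis, blade to +x. Leave alone.
- screw_jar: Small glass screw jar with a brass lid, 48 mm across, 50 mm high. Leave alone. Origin: centre of its underside.
- spray: Blue lens-spray bottle with white cap, 42 mm across, 125 mm high. Leave alone. Origin: centre of its underside.
Mind the look-alikes: they are no part of the job. What is shaped like the brown_lens but red is not meant. Several things have the shape of the clock; the one meant has the colours described above.

How it is judged:
By the outcome, as a careful person would: the job done as asked, in the order asked, and still so for the second after the job is handed in, with the robot touching nothing.
It also fails if it takes over 35 s, if anything falls off the work surface, if the arm or the gripper's body presses on something with over 40 N, if the wrist force passes 120 N, or if a joint passes its speed limit or range.

## Working session

There is one attempt and no reset: what is moved stays moved. The work goes in short steps, Python scripts to look and compute and a tool call to move; the robot and the scene stay as the last step left them, time stands still between calls to the robot, and variables do not carry over. Pictures are saved under pics/ and viewed, at most 10 in all, crops included, and the job is handed in when it is done.

Besides the shell and the picture viewer there is one more tool, called after "Call:" as name(argument=value, ...), one argument or row to a line, values as JSON. move_arm: Moves the arm, as the interface text tells. Its arguments: {"type":"object","properties":{"targets":{"type":"array","items":{"type":"array","items":{"type":"array","items":{"type":"number"}}}},"newtons":{"type":"number"}},"required":["targets"]}

```bash
mkdir -p pics; python3 - <<'E'
from plant import r
import cv2,numpy as np
for n in("scene","top"):
    cv2.imwrite(f"pics/{n}0.png",r.snapshot(n)[:,:,::-1])
    c=r.camera_info(n);R=np.array(c["R"]);print(n,c["fx"],c["cx"],c["cy"],(-R.T@np.array(c["t"])).round(3),R.round(2).tolist())
s=r.get_state();print({k:np.round(v,3) for k,v in s.items()})
E
```

```text
scene 572.5960849124139 326.4505026422605 230.7174658437127 [1.495 0.631 0.968] [[-0.53, 0.85, 0.0], [0.5, 0.31, -0.81], [-0.69, -0.42, -0.59]]
top 508.4895414454008 315.50675913624036 238.39464196510755 [ 0.402 -0.004  1.096] [[0.02, -1.0, -0.01], [-1.0, -0.02, -0.09], [0.09, 0.01, -1.0]]
{'clock': np.float64(0.1), 'q': array([-1.142,  0.69 , -0.195,  1.566,  0.157,  0.902, -0.215]), 'qd': array([ 0.   , -0.001, -0.001, -0.004,  0.   ,  0.001,  0.   ]), 'joint_torque': array([-1.0000e-03, -5.2850e+01, -1.2720e+00, -1.5384e+01, -5.3000e-02,
        2.0000e-03,  0.0000e+00]), 'tool_pos': array([0.24 , 0.576, 0.238]), 'eef_rot': array([ 0.196,  0.981, -0.001, -0.   ]), 'contact_force': array([ 0.609, -0.464,  0.565]), 'moment': array([-0.004,  0.004, -0.055]), 'finger_force': np.float64(0.0), 'opening': np.float64(1.003)}
```

View pics/scene0.png

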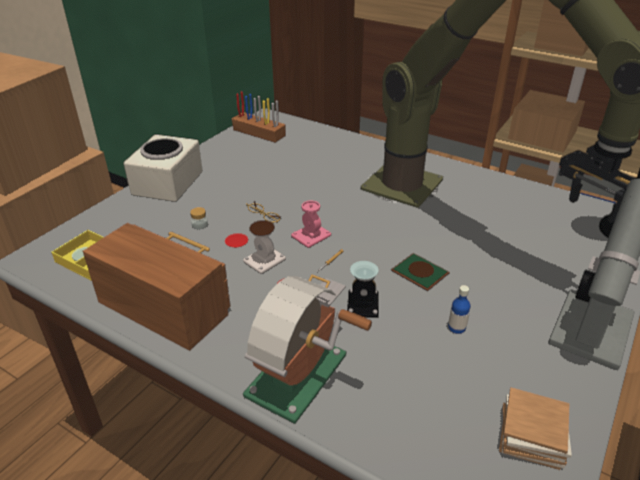

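View pics/top0.png

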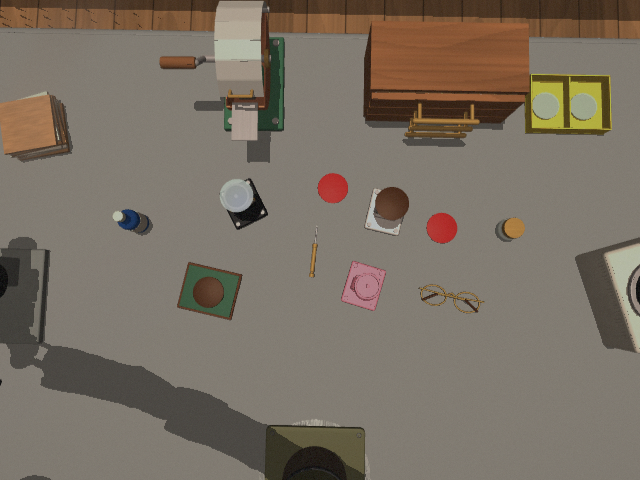

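Candidates for the brown lens:
- Top (391,204), scene (262,229): brown, on the aluminium clock. This is the one I choose.
- Top (208,292): brown, on the felt.
- Top (333,188) and (442,228): red discs.
- Top (237,195): clear lens on the black clock.
- The pink clock at top (367,286) is a look-alike clock with no lens.

Next I triangulate the target and check it in one close crop.

```bash
cat >h.py <<'E'
from plant import r
import cv2,numpy as np
def ray(c,u,v):
    R=np.array(c["R"]);d=R.T@np.array([(u-c["cx"])/c["fx"],(v-c["cy"])/c["fy"],1]);return -R.T@np.array(c["t"]),d/np.linalg.norm(d)
def onz(c,u,v,z):
    o,d=ray(c,u,v);return o+d*(z-o[2])/d[2]
def tri(a,b):
    A=[np.eye(3)-np.outer(d,d) for _,d in(a,b)]
    p=np.linalg.solve(sum(A),A[0]@a[0]+A[1]@b[0]);return p,[np.linalg.norm(A[i]@(p-(a,b)[i][0])) for i in(0,1)]
def blob(im,seed,lo,hi,w=35):
    h=cv2.cvtColor(im,cv2.COLOR_RGB2HSV);m=cv2.inRange(h,lo,hi);k=np.zeros_like(m);u,v=seed;k[v-w:v+w,u-w:u+w]=1
    n,l,s,ce=cv2.connectedComponentsWithStats(m*k);i=max(range(1,n),key=lambda i:s[i,4])
    cs,_=cv2.findContours((l==i).astype(np.uint8),0,cv2.CHAIN_APPROX_NONE);return cv2.fitEllipse(cv2.convexHull(cs[0])),s[i]
E
python3 - <<'E'
from h import *
ims={n:cv2.imread(f"pics/{n}0.png")[:,:,::-1].copy() for n in("scene","top")}
rs=[]
for n,s in(("top",(391,204)),("scene",(262,229))):
    hs=cv2.cvtColor(ims[n],cv2.COLOR_RGB2HSV);print(hs[s[1],s[0]])
    e,st=blob(ims[n],s,(0,90,20),(25,255,110),20 if n=="top" else 16);print(n,e,st)
    c=r.camera_info(n);rs.append(ray(c,*e[0]));print(onz(c,*e[0],.110))
print(tri(*rs))
c=r.camera_info("top")
# clock foot (white) centre on top z=.012; cabinet front bottom edge
print("cab",onz(c,370,120,0),onz(c,525,95,.12),"pink",onz(c,367,286,.106))
a=cv2.resize(ims["top"][165:245,350:430],(400,400),interpolation=2);b=cv2.resize(ims["scene"][205:285,225:305],(400,400),interpolation=2)
cv2.imwrite("pics/crop.png",np.hstack([a,b])[:,:,::-1])
E
```

```text
[ 10 136  92]
top ((391.76409912109375, 203.16867065429688), (32.65575408935547, 33.205020904541016), 94.31143188476562) [376 187  33  33 864]
[ 0.55895946 -0.14085497  0.11      ]
[ 11 154  73]
scene ((261.7372741699219, 227.5005645751953), (14.613749504089355, 23.70941162109375), 81.91732025146484) [250 220  24  15 276]
[ 0.55887989 -0.14005545  0.11      ]
(array([ 0.55879504, -0.14057183,  0.10982676]), [np.float64(0.00035512231916348013), np.float64(0.00035512231916348647)])
cab [ 0.76065302 -0.10647053  0.        ] [ 0.77768566 -0.39909873  0.12      ] pink [ 0.39662092 -0.09506221  0.106     ]
```

View pics/crop.png

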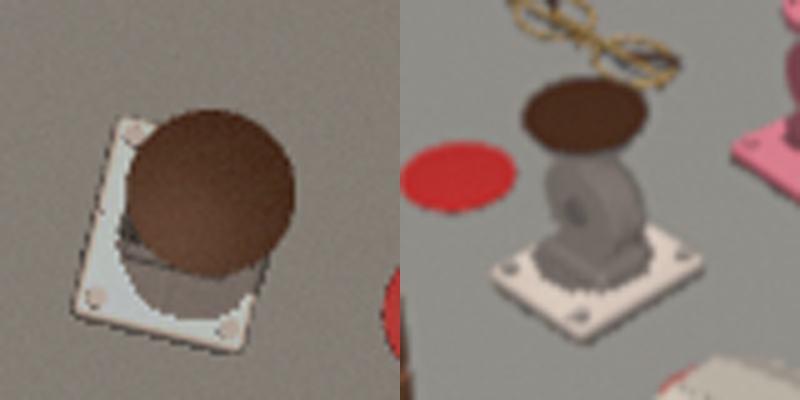

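The target is the brown lens on the aluminium clock. Its centre is at (0.559, -0.1405), and z ≈ 0.110 from two views agreeing to 0.4 mm. Its width of about 64 mm matches too. Next I work out the shift in the tool's axes.

```bash
cat >>h.py <<'E'
from scipy.spatial.transform import Rotation as Ro
def shift(goal):
    s=r.get_state();R=Ro.from_quat(s["eef_rot"]);print("shift mm",(R.inv().apply(np.array(goal)-s["tool_pos"])*1e3).round(1),"axes",R.as_matrix().round(3).tolist(),s["tool_pos"].round(4),s["contact_force"].round(2),s["clock"])
E
python3 -c "
from h import *
shift([.559,-.1405,.190])"
```

```text
shift mm [-570.  -539.1   48.9] axes [[-0.923, 0.385, -0.001], [0.385, 0.923, -0.002], [-0.0, -0.002, -1.0]] [0.2402 0.5764 0.238 ] [ 0.61 -0.46  0.56] 0.1
```

Call:
move_arm(
  targets=[
    [[0, -30, -28, 0, 0, 0, 0], [0, -70, -66, 0, 0, 0, 0], [0, -110, -104, 0, 0, 0, 0], [0, -150, -142, 0, 0, 0, 0], [0, -190, -180, 0, 0, 0, 0], [0, -230, -218, 0, 0, 0, 0], [0, -270, -255, 0, 0, 0, 0], [0, -310, -293, 0, 0, 0, 0], [0, -340, -322, 0, 0, 0, 0], [0, -370, -350, 0, 0, 0, 0]],
  ],
  newtons=10,
)

```text
clock: 1.35
tool_pos: [0.4476, 0.1099, 0.2386]
eef_rot: [0.196, 0.981, -0.0, -0.0]
contact_force: [0.7, 0.2, -0.5]
opening: 0.001
finger_force: 0.0
```

```bash
python3 -c "
from h import *
shift([.559,-.1405,.190])"
```

```text
shift mm [-199.3 -188.2   48.5] axes [[-0.923, 0.385, -0.0], [0.385, 0.923, -0.0], [0.0, -0.0, -1.0]] [0.4476 0.1099 0.2386] [ 0.68  0.2  -0.55] 1.35
```

Call:
move_arm(
  targets=[
    [[0, -40, -38, 0, 0, 0, 0], [0, -80, -76, 0, 0, 0, 0], [0, -115, -109, 10, 0, 0, 0], [0, -145, -137, 20, 0, 0, 0], [0, -170, -161, 30, 0, 0, 0], [0, -188, -178, 40, 0, 0, 0], [0, -199, -188, 48, 0, 0, 0], [0, -199, -188, 48, 0, 0, 0], [0, -199, -188, 48, 0, 0, 0], [0, -199, -188, 48, 0, 0, 0]],
  ],
)

```text
clock: 2.6
tool_pos: [0.5588, -0.1371, 0.1912]
eef_rot: [0.195, 0.981, 0.0, 0.0]
contact_force: [0.4, 0.2, 0.3]
opening: 0.0
finger_force: 0.0
```

```bash
python3 - <<'E'
from h import *
shift([.559,-.1405,.117])
for n in("wrist","scene"):cv2.imwrite(f"pics/{n}1.png",r.snapshot(n)[:,:,::-1])
a=cv2.imread("pics/wrist1.png");b=cv2.imread("pics/scene1.png")[160:290,200:330]
cv2.imwrite("pics/v1.png",np.hstack([cv2.resize(a,(480,360)),cv2.resize(b,(320,360),interpolation=2)]))
c=r.camera_info("wrist")
e,st=blob(a[:,:,::-1].copy(),(320,240),(3,90,20),(25,255,120),235);print(e,st,onz(c,*e[0],.111))
E
```

```text
shift mm [-1.5 -3.2 74.2] axes [[-0.924, 0.383, 0.001], [0.383, 0.924, 0.001], [-0.0, 0.001, -1.0]] [ 0.5588 -0.1371  0.1912] [0.36 0.22 0.35] 2.6
((310.1512756347656, 253.97891235351562), (106.39314270019531, 111.63139343261719), 89.9988784790039) [ 254  201  112  107 8899] [ 0.55843953 -0.13984893  0.111     ]
```

View pics/v1.png

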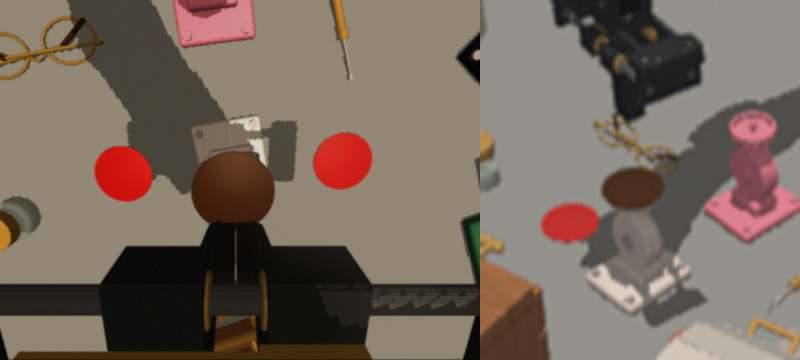

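The wrist view shows the brown lens at full-frame (310,254), partly behind the shut fingertips, at (0.558, -0.140). That agrees with the first fix. I correct by about 3 mm and descend to just above it.

Call:
move_arm(
  targets=[
    [[0, -1, -2, 10, 0, 0, 0], [0, -1.5, -3, 25, 0, 0, 0], [0, -1.5, -3, 40, 0, 0, 0], [0, -1.5, -3, 52, 0, 0, 0], [0, -1.5, -3, 60, 0, 0, 0], [0, -1.5, -3, 65, 0, 0, 0], [0, -1.5, -3, 68, 0, 0, 0], [0, -1.5, -3, 68, 0, 0, 0], [0, -1.5, -3, 68, 0, 0, 0]],
  ],
)

```text
clock: 3.82
tool_pos: [0.5592, -0.1419, 0.123]
eef_rot: [0.196, 0.981, 0.0, 0.0]
contact_force: [-0.4, 0.1, 0.9]
opening: 0.006
finger_force: 0.0
```

```bash
python3 - <<'E'
from h import *
shift([.559,-.1405,.110])
b=r.snapshot("scene")[180:280,210:310]
cv2.imwrite("pics/v2.png",cv2.resize(b,(500,500),interpolation=2)[:,:,::-1])
E
```

```text
shift mm [ 0.7  1.2 13. ] axes [[-0.923, 0.385, 0.001], [0.385, 0.923, -0.0], [-0.001, 0.0, -1.0]] [ 0.5592 -0.1419  0.123 ] [-0.37  0.07  0.85] 3.825
```

View pics/v2.png

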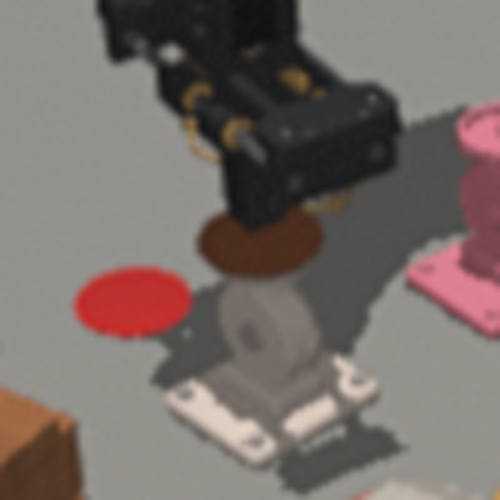

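The fingers hang just above the lens's middle, at about crop (255,225). Now I lower slowly.

Call:
move_arm(
  targets=[
    [[0, 0.5, 1, 2, 0, 0, 0], [0, 0.5, 1, 4, 0, 0, 0], [0, 0.5, 1, 6, 0, 0, 0], [0, 0.5, 1, 7, 0, 0, 0], [0, 0.5, 1, 8, 0, 0, 0], [0, 0.5, 1, 9, 0, 0, 0], [0, 0.5, 1, 9, 0, 0, 0]],
  ],
)

```text
clock: 4.75
tool_pos: [0.5588, -0.1408, 0.1137]
eef_rot: [0.196, 0.981, 0.0, -0.0]
contact_force: [-0.5, 1.2, 1.8]
opening: 0.003
finger_force: 0.4
```

Call:
move_arm(
  targets=[
    [[0, 0, 0, 0.7, 0, 0, 0], [0, 0, 0, 1.4, 0, 0, 0], [0, 0, 0, 2, 0, 0, 0], [0, 0, 0, 2.5, 0, 0, 0], [0, 0, 0, 3, 0, 0, 0], [0, 0, 0, 3, 0, 0, 0]],
  ],
)

```text
clock: 5.5
tool_pos: [0.5589, -0.1407, 0.1107]
eef_rot: [0.196, 0.981, 0.0, 0.0]
contact_force: [-0.6, -0.1, 1.2]
opening: 0.007
finger_force: 1.0
```

Call:
move_arm(
  targets=[
    [[0, 0, 0, 0.4, 0, 0, 0], [0, 0, 0, 0.8, 0, 0, 0], [0, 0, 0, 1, 0, 0, 0], [0, 0, 0, 1, 0, 0, 0]],
  ],
)

```text
clock: 6.0
tool_pos: [0.5589, -0.1408, 0.1104]
eef_rot: [0.196, 0.981, -0.0, 0.0]
contact_force: [-2.5, -0.4, 8.2]
opening: 0.006
finger_force: 4.0
```

```bash
python3 - <<'E'
from h import *
b=r.snapshot("scene")[180:280,210:310]
s=r.get_state();print(s["tool_pos"],s["contact_force"],s["finger_force"],s["qd"].round(4))
cv2.imwrite("pics/v3.png",cv2.resize(b,(500,500),interpolation=2)[:,:,::-1])
E
```

```text
[ 0.55884638 -0.14078534  0.11043074] [-2.02165596  0.67378408  8.39102864] 4.026030984350655 [-0.0009  0.0012  0.0004 -0.0008  0.0005 -0.0006 -0.0016]
```

View pics/v3.png

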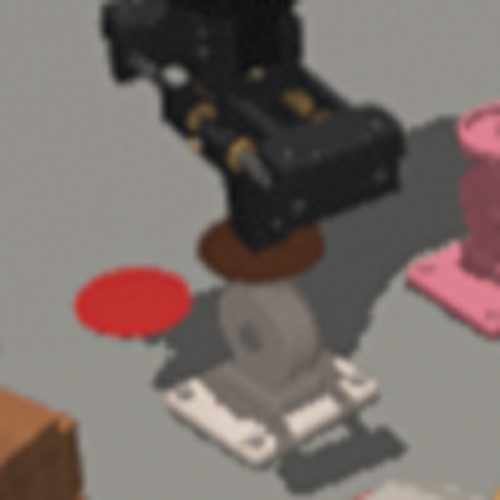

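The force jumped from about 1.2 N to 8 N over 0.3 mm of travel, at 110.4 mm. That matches a lens stopped by the rim (nominal 110 mm), so it's seated. I hold it for 1.25 s.

Call:
move_arm(
  targets=[
    [[0, 0, 0, 0, 0, 0, 0], [0, 0, 0, 0, 0, 0, 0], [0, 0, 0, 0, 0, 0, 0], [0, 0, 0, 0, 0, 0, 0], [0, 0, 0, 0, 0, 0, 0], [0, 0, 0, 0, 0, 0, 0], [0, 0, 0, 0, 0, 0, 0], [0, 0, 0, 0, 0, 0, 0], [0, 0, 0, 0, 0, 0, 0], [0, 0, 0, 0, 0, 0, 0]],
  ],
)

```text
clock: 7.3
tool_pos: [0.5589, -0.1408, 0.1105]
eef_rot: [0.196, 0.981, -0.0, 0.0]
contact_force: [-1.9, -0.1, 7.3]
opening: 0.003
finger_force: 4.0
```

Call:
move_arm(
  targets=[
    [[0, 0, 0, -0.6, 0, 0, 0], [0, 0, 0, -1.2, 0, 0, 0], [0, 0, 0, -1.8, 0, 0, 0], [0, 0, 0, -2.4, 0, 0, 0], [0, 0, 0, -3, 0, 0, 0], [0, 0, 0, -3.6, 0, 0, 0], [0, 0, 0, -4.5, 0, 0, 0], [0, 0, 0, -6, 0, 0, 0], [0, 0, 0, -8, 0, 0, 0], [0, 0, 0, -12, 0, 0, 0]],
  ],
)

```text
clock: 8.55
tool_pos: [0.5588, -0.1406, 0.1218]
eef_rot: [0.196, 0.981, 0.0, -0.0]
contact_force: [-0.5, -0.8, -0.5]
opening: 0.006
finger_force: 0.0
```

Call:
move_arm(
  targets=[
    [[0, 0, 0, -10, 0, 0, 0], [0, 0, 0, -25, 0, 0, 0], [0, 0, 0, -45, 0, 0, 0], [0, 20, 20, -70, 0, 0, 0], [0, 50, 50, -90, 0, 0, 0], [0, 80, 80, -100, 0, 0, 0], [0, 105, 105, -100, 0, 0, 0], [0, 120, 120, -100, 0, 0, 0], [0, 120, 120, -100, 0, 0, 0], [0, 120, 120, -100, 0, 0, 0]],
  ],
)

```text
clock: 9.8
tool_pos: [0.4949, 0.015, 0.2222]
eef_rot: [0.197, 0.98, -0.0, 0.001]
contact_force: [0.1, -0.5, 0.4]
opening: 0.01
finger_force: 0.0
```

```bash
python3 - <<'E'
from h import *
I={n:r.snapshot(n) for n in("scene","top")}
rs=[]
for n,s in(("top",(391,204)),("scene",(262,229))):
    e,st=blob(I[n],s,(0,90,20),(25,255,110),20 if n=="top" else 16);print(n,e)
    rs.append(ray(r.camera_info(n),*e[0]))
print(tri(*rs))
cv2.imwrite("pics/v4.png",np.hstack([cv2.resize(I["top"][165:245,350:430],(400,400),interpolation=2),cv2.resize(I["scene"][205:285,225:305],(400,400),interpolation=2)])[:,:,::-1])
E
```

```text
top ((391.6815185546875, 203.09129333496094), (32.52977752685547, 33.41791534423828), 92.39354705810547)
scene ((261.6983947753906, 227.5709991455078), (14.441181182861328, 23.488332748413086), 83.20647430419922)
(array([ 0.55899195, -0.14047587,  0.10974592]), [np.float64(0.00029099071735416693), np.float64(0.00029099071735427877)])
```

View pics/v4.png

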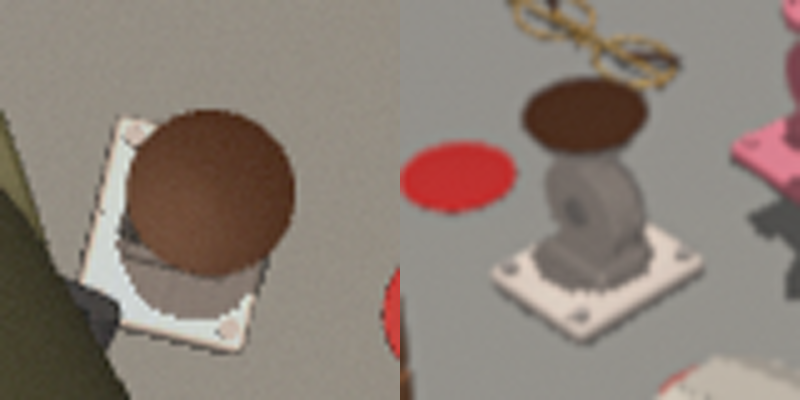

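The lens lies where it was, with its centre unchanged to 0.2 mm, and the hand is clear. I hand the job in.

```bash
python3 -c "
from plant import r
print(r.finish_job())"
```

```text
the job is handed in; nothing more can be done
None
```

I pressed the brown lens down at its middle with about 8 N until the rim stopped it, held it about 1.3 s, let it come up still centred, drew the hand clear at 9.8 s, and handed the job in; no verdict came back.

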